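Shut the battery cover and take the rock out of the kitchen scale

ROBOT

A 6-joint arm with a two-finger parallel gripper is mounted at the origin on the work surface. World frame = base frame: x ahead of the robot, y to its left, z up, the work surface at z = 0. Lengths are in m, angles in rad, forces in N, time in s.
With the tool pointing down it reaches from about 0.375 to 0.9 m from the base axis. Payload 3.1 kg.
Tool frame: the origin (TCP) lies between the finger pads; the fingertips stand 25 mm ahead of it and the grasp point (between the pads) lies 6 mm ahead of it; x points along the fingers, y is the direction in which the jaws open and shut, and the axes are right-handed (so a half turn about x gives the same grasp; the last joint's range is limited). The gripper opens to 85 mm and grips with 20 to 120 N. Pads are 22 mm wide; open, the fingers measure 114 mm over their backs; the gripper's body (76 mm by 85 mm) begins 54 mm behind the grasp point. The pads swing forward as they close: fully open they stand 13 mm farther back than shut.
Start: joints at [-1.504, 0.527, 1.433, -0, 1.181, -0.178], TCP at [0.152, -0.606, 0.256] pointing down, gripper open.
Joint ranges: [-3.08, 3.08], [-0.75, 2.2], [0.22, 2.44], [-1.43, 4.57], [0, 2.65], [-2.85, 2.85]. Speed limits (rad/s): [2.79, 2.79, 3.14, 3.14, 3.14, 3.14].

INTERFACE

Orientations are given as a unit quaternion [x, y, z, w].
In Python, from station import manip, viewer, workorder gives the robot as it stands.
- The arm moves only by the shell command python3 -m crank 'ROWS' [FORCE]. ROWS is JSON, one flat list of numbers, 5 for each row, row after row: the opening, from 0 (shut) to 1 (fully open), then the shift along the world's x, y, z in mm, then the turn about the world's z in rad. A call has 1 to 10 rows; each row is the pose to reach, as a shift and turn from the pose commanded when the call began; what a row does not reach only later rows make up. A row lasts 1/8 s, in which the tool goes at most 62.5 mm and 10.7 degrees, less where a joint would pass 70% of its speed; a pose out of reach is approached as far as the arm can. A call with a gripper value outside its range is refused whole. The fingers move at their own pace and stop on an object; FORCE is the grip in N (left out, the last holds). Time passes only in rows, so rows that repeat a pose let the fingers close. It gives the time, the measured TCP pose, the force and the opening at its end, in the units of the state.
- manip.sense(): the state, without advancing time (a new reading comes with each control period).
- viewer.snapshot(name): name is "side" or "top" or "wrist"; returns a dict with "img" (400x640x3 uint8, red, green, blue), "range_z" (400x640 float32, m along the optical axis (not along the pixel's ray), 0 where there is no reading), "fx", "fy", "cx", "cy" (pixels), "origin" and "attitude" of the camera in the world. Camera axes: x right, y down, z forward; pixel columns grow to the right and rows downward; lengths in m; the calibration is good to about 2 mm. A picture is of the moment at which its call begins.
- workorder.sign_off(): hands the job in, once; it reports no verdict.
The state is a dict: "t": time; "q": joint angles; "qd": joint speeds; "tau": joint torques, N m; "tcp_pos": TCP position; "tool_rot": TCP orientation; "force": force on the tool from outside, world axes, zero at the start; "ft_torque": the same for the moment, N m; "finger_gap": opening from 0.0 (shut) to 1.0 (fully open).
Only numpy, scipy, OpenCV 4.12 (cv2) and the standard library are available. Lean on these libraries where they do the work, as an engineer would, in place of code of your own. Each camera call takes 0.05 s, during which the arm holds its last target.

TASK

Get the kitchen scale ready for weighing: slide its battery cover fully shut, then see to the adjustable foot, which is screwed up too short so that the scale rocks. Grip the foot's knob and press it down with about a kilo's weight, so that the corner goes down on its foot and the bubble of the round spirit level on the pan runs off; turn the knob until the bubble sits inside the ring under that pressure (press again after a fresh grip), and finish still gripping the knob and pressing it down like that, with the bubble in the ring. Leave the scale and the spirit level where they are and do not disturb the bowls, pot, cup and whisk.

Things in the scene. Friction and masses are not known exactly. Their poses are not given: they have to be found in the camera images.
- scale: White bench scale, 290 (x) by 280 (y) mm, 2.2 to 3.3 kg, loose on four feet, each 115 mm before or behind and 120 mm beside the middle. Origin on the counter under its middle; x from its front (robot side) to its back, y to its left. Deck 42 mm high; steel pan over the back, its plate 59, its rim 63 mm high. On the front strip: battery cover left, blank display middle, knob at the front right corner
- cover (a joint): opening of the battery cover in m: 0 = fully shut against its stop, 0.042 = fully open; starts 24 to 40 mm open. It slides along the scale's y axis; +y (the scale's left) shuts it. Friction about 1.5 N; it stays where it is left
- cover_rib (a point): middle of the rib on the flat grey battery cover, to push or pinch it by. Rib 30 mm along the scale's x, 10 mm along y, from 46 to 56 mm above the counter (this point 51 mm). Cover 45 (x) by 64 (y) mm, its centre 18 mm from the rib towards the scale's left; guide strips beside it reach 49 mm high. Shut, the rib is at x -70, y 67 mm of the scale's frame
- knob_centre (a point): centre (half-way up) of the black knurled knob of the adjustable foot: round, 34 mm across, 26 mm high, upright, on a bare screw with its underside 14 to 18 mm above the deck. At x -115, y -120 mm of the scale's frame, 69 to 73 mm above the counter. May be gripped across at any angle
- foot_pad: adjustable foot under the scale's front right corner: rubber pad 32 mm across at the lower end of the knob's screw; origin at its underside. Unpressed, the scale rests level on its three other feet and this pad hangs 1.5 to 4 mm clear; 1 to 3 N down on the knob rocks the scale about the diagonal through the front left and back right feet until the pad meets the counter
- foot_knob: the knob and its screw in one piece; origin on its axis at the foot's underside, z up. Clockwise from above lengthens the foot, 8 mm a turn, and lifts that corner of the scale; anticlockwise shortens it. Drag 0.08 N m. At the start it is 1.3 to 2.9 rad of clockwise turning too short. Pressed onto the counter, the knob keeps its height while it turns
- vial (a point): centre of the round aluminium spirit level that lies loose on the scale's pan: 66 mm across, 15 mm high, this point on its top, 74 mm above the counter; pale green liquid with a dark ring of 22 mm inner diameter. It starts anywhere near the middle of the pan, at any yaw
- bubble: the pale air bubble in the spirit level, 15 mm across, origin at its centre. It floats to the high side, 0.9 mm per milliradian of tilt, up to 12 mm along each axis of the level, and settles in about 0.4 s. Corner pressed down and foot too short: it lies towards the scale's back left; foot too long: towards the scale's front
- bowls: stack of three nested steel bowls, 210 mm across, 85 mm high, origin under its centre
- rice_pot: open aluminium rice pot, 200 mm across, 115 mm high, with two loop handles (258 mm over them), origin under its centre
- cup: small white ceramic cup, 70 mm across, 65 mm high, origin under its centre
- whisk: whisk lying on the counter, 300 mm long along its x axis, up to 52 mm high, origin near its middle
Mind the look-alikes: they are no part of the job. Leave any red, turquoise or yellow look-alike of the part that bears vial alone.

How it is judged:
By the outcome, as a careful person would: the job done as asked, in the order asked, and still so for the second after the job is handed in, while the arm keeps its last pose, push and grip.
It also fails if it takes over 72 s, if anything falls off the work surface, if the arm or the gripper's body presses on something with over 40 N, if the wrist force passes 120 N, or if a joint passes its speed limit or range.

## Working session

There is one attempt and no reset: what is moved stays moved. The work goes in short steps, Python scripts to look and compute and a shell command to move; the robot and the scene stay as the last step left them, time stands still between calls to the robot, and variables do not carry over. Pictures are saved under pics/ and viewed, and the job is handed in when it is done.

```bash
ls; mkdir -p pics; cat > h.py <<'E'
import numpy as np, cv2
from station import manip, viewer, workorder
from scipy.spatial.transform import Rotation as R
def snap(n,f=None):
    s=viewer.snapshot(n)
    if f: cv2.imwrite('pics/'+f,s['img'][:,:,::-1])
    return s
def att(s):
    a=np.array(s['attitude'],float)
    return a if a.shape==(3,3) else R.from_quat(a).as_matrix()
def ray(s,u,v,z):
    d=att(s)@np.array([(u-s['cx'])/s['fx'],(v-s['cy'])/s['fy'],1.]); o=np.array(s['origin'],float)
    return o+d*(z-o[2])/d[2]
def dep(s,u,v):
    r=s['range_z'][int(v),int(u)]
    return np.array(s['origin'])+att(s)@np.array([(u-s['cx'])/s['fx']*r,(v-s['cy'])/s['fy']*r,r])
def proj(s,p):
    c=att(s).T@(np.array(p)-np.array(s['origin'])); return c[0]/c[2]*s['fx']+s['cx'],c[1]/c[2]*s['fy']+s['cy']
E
python3 - <<'E'
from h import *
for n in ('side','top','wrist'):
    s=snap(n,n+'0.png'); print(n,s['origin'],s['attitude'],s['fx'],s['cx'],s['cy'])
st=manip.sense(); print(st)
E
```

```text
pics
side [0.5387866  1.02461222 0.70334149] [-0.03352302  0.87178342 -0.48864959  0.00956298] 475.7471936430076 330.3493402219527 198.44663173126335
top [0.34958535 0.01150238 1.49513565] [ 0.71140598 -0.69788517  0.06590427 -0.0501442 ] 448.9714672372706 316.5510987755239 197.42312595713167
wrist [ 0.22262241 -0.58828435  0.37296021] [ 0.78040445 -0.60869385 -0.08856685  0.1123237 ] 324.91801128512714 320.52824646872483 200.74289007592944
{'t': 0.15, 'q': array([-1.50449751e+00,  5.28247712e-01,  1.43364550e+00,  2.25305736e-06,
        1.18143915e+00, -1.78500107e-01]), 'qd': array([ 0.00055385, -0.00238615, -0.00394273, -0.00122718,  0.0002021 ,
       -0.000239  ]), 'tau': array([ 5.71413166e-04, -4.42743123e+01, -1.78276187e+01, -2.34846548e-04,
        5.60742905e-03, -2.98939668e-06]), 'tcp_pos': array([ 0.15146878, -0.60581567,  0.25554948]), 'tool_rot': array([ 0.70185158,  0.08694728, -0.70178113,  0.08571914]), 'force': array([-0.6735881 ,  0.79276543, -0.82795752]), 'ft_torque': array([-0.01992994,  0.00202188,  0.02649717]), 'finger_gap': 0.9980797344516377}
```

View pics/top0.png

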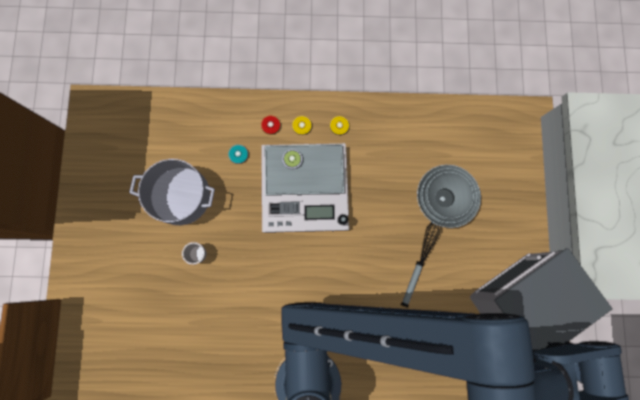

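View pics/side0.png

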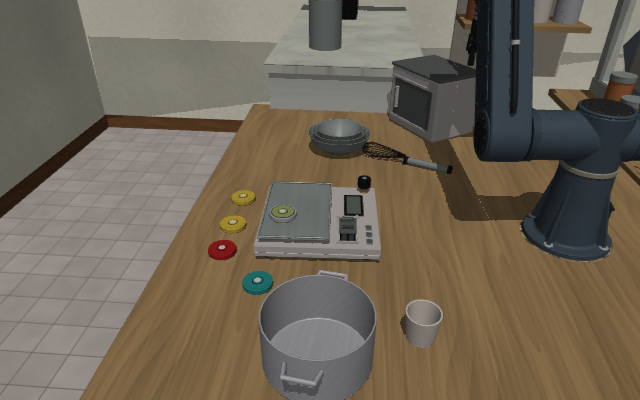

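View pics/wrist0.png

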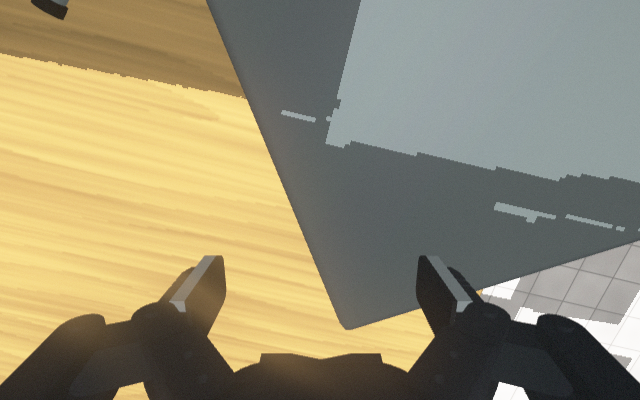

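```bash
python3 - <<'E'
from h import *
s=snap('top'); im=s['img'][:,:,::-1]
c=im[130:245,225:365]; cv2.imwrite('pics/topc.png',cv2.resize(c,None,fx=5,fy=5,interpolation=cv2.INTER_CUBIC))
d=snap('side'); im=d['img'][:,:,::-1]
c=im[165:265,245:395]; cv2.imwrite('pics/sidec.png',cv2.resize(c,None,fx=5,fy=5,interpolation=cv2.INTER_CUBIC))
# scale footprint by height
v,u=np.mgrid[0:400,0:640]; r=s['range_z']
P=np.stack([(u-s['cx'])/s['fx']*r,(v-s['cy'])/s['fy']*r,r],-1)@att(s).T+np.array(s['origin'])
m=((P[...,2]>.030)&(P[...,2]<.095)&(u>250)&(u<360)&(v>135)&(v<240)).astype(np.uint8)
n,l,stt,ce=cv2.connectedComponentsWithStats(m); k=1+np.argmax(stt[1:,4]); m=(l==k)
Q=np.array([ray(s,a,b,.042) for a,b in zip(u[m],v[m])])
print(cv2.minAreaRect((Q[:,:2]*1000).astype(np.float32)))
# silhouettes
for z0,z1 in((.064,.09),):
  mm=m&(P[...,2]>z0)&(P[...,2]<z1); n,l,stt,ce=cv2.connectedComponentsWithStats(mm.astype(np.uint8))
  for i in range(1,n):
    if stt[i,4]>5: print(stt[i],ce[i],np.median(P[l==i],0),P[l==i][:,2].max())
E
```

```text
((625.9468994140625, 21.04387664794922), (290.9888916015625, 279.7883605957031), 2.121613025665283)
[281 149  21  20 314] [291.72292994 158.63057325] [0.71211701 0.06432361 0.07174796] 0.07950051489690524
[337 214  12  12  98] [342.54081633 219.20408163] [ 0.51643217 -0.10149486  0.08226083] 0.08966967825450256
```

View pics/topc.png

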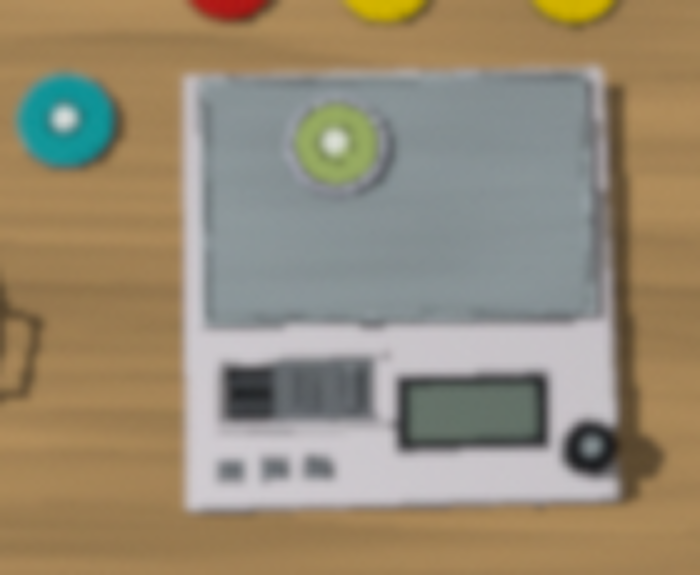

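View pics/sidec.png

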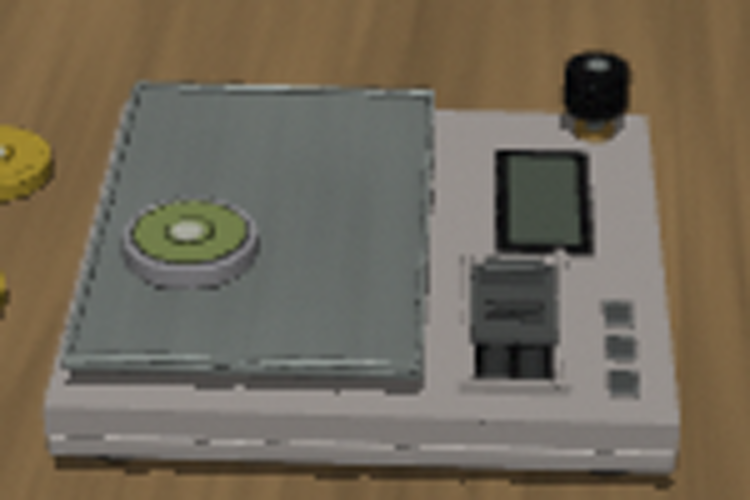

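```bash
python3 - <<'E'
from h import *
s=snap('top'); d=snap('side')
P=lambda a,b:(225+a/5-.4,130+b/5-.4)
for nm,(a,b) in dict(coverL=(273,392),coverR=(372,388),recessL=(222,394)).items(): print(nm,ray(s,*P(a,b),.046)[:2])
c=np.array([.626,.021]);y=np.radians(2.1);M=np.array([[np.cos(y),-np.sin(y)],[np.sin(y),np.cos(y)]])
w=lambda x,yy:c+M@[x/1e3,yy/1e3]
print('ribshut',w(-70,67),'knob',w(-115,-120))
print('side: rib top',ray(d,245+515/5-.4,165+268/5-.4,.056)[:2],'knobtop',ray(d,245+597/5-.4,165+65/5-.4,.084)[:2],'cover left edge',ray(d,245+513/5,165+343/5,.046)[:2],'vial',ray(d,245+190/5,165+231/5,.074)[:2], 'vialtop',ray(s,*P(337,143),.074))
st=manip.sense(); print(R.from_quat(st['tool_rot']).as_matrix().round(3))
E
```

```text
coverL [0.55274801 0.10209728]
coverR [0.55670448 0.03779867]
recessL [0.55075376 0.13515446]
ribshut [0.55359188 0.08538994] knob [ 0.51547448 -0.10313343]
side: rib top [0.55183023 0.05755888] knobtop [ 0.51449624 -0.10066477] cover left edge [0.54961945 0.10790668] vial [0.70846692 0.06841802] vialtop [0.71313049 0.06383577 0.074     ]
[[-0.     0.242 -0.97 ]
 [ 0.001 -0.97  -0.242]
 [-1.    -0.001 -0.   ]]
```

```bash
python3 -m crank '[0.5,402,660,-40,-0.208, 0.5,402,660,-40,-0.208, 0.5,402,660,-40,-0.208, 0.5,402,660,-40,-0.208, 0.5,402,660,-40,-0.208, 0.5,402,660,-40,-0.208, 0.5,402,660,-40,-0.208, 0.5,402,660,-40,-0.208, 0.5,402,660,-40,-0.208, 0.5,402,660,-40,-0.208]' 20
```

```text
t: 1.6
tcp_pos: [0.4773, -0.0716, 0.2242]
tool_rot: [0.707, 0.013, -0.707, 0.013]
force: [0.2, -0.4, -0.4]
finger_gap: 0.5
```

```bash
python3 - <<'E'
from h import *
st=manip.sense();print(st['t'],st['q'],st['tcp_pos'])
E
```

```text
1.6 [-3.80759965e-01  3.84569779e-01  1.81767877e+00 -1.87097900e-04
  9.38071962e-01  1.15332523e+00] [ 0.4773463  -0.07156032  0.22422704]
```

```bash
python3 -m crank '[0.5,60,100,-50,0, 0.5,77,126,-60,0, 0.5,77,126,-70,0, 0.5,77,126,-70,0,0.5,77,126,-70,0]'; python3 - <<'E'
from h import *
s=snap('wrist','w1.png')
st=manip.sense();print(st['q'],st['tcp_pos'],st['finger_gap'],R.from_quat(st['tool_rot']).as_matrix().round(3)[:,1])
E
```

```text
t: 2.22
tcp_pos: [0.5529, 0.0523, 0.1542]
tool_rot: [-0.707, -0.013, 0.707, -0.013]
force: [0.3, -0.4, -0.1]
finger_gap: 0.5
[-1.07580199e-01  5.75833615e-01  1.70130668e+00 -4.27687449e-04
  8.63958446e-01  1.42751619e+00] [0.55300726 0.05183335 0.1546424 ] 0.4992613799820151 [ 0.036 -0.999  0.   ]
```

View pics/w1.png

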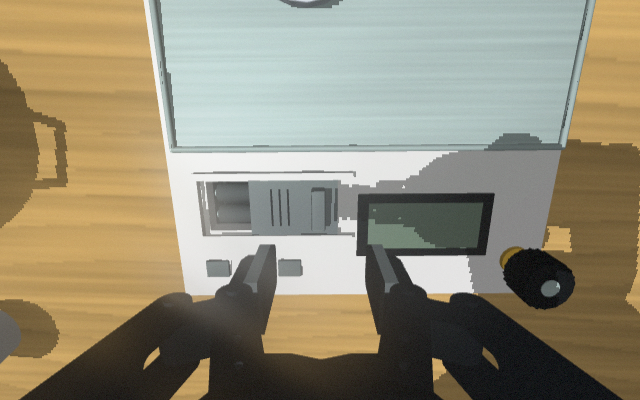

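```bash
python3 - <<'E'
from h import *
s=snap('wrist')
print('rib',ray(s,318,208,.055),dep(s,318,208),dep(s,318,195),dep(s,318,222)); print('knob',ray(s,551,289,.084),dep(s,551,289))
for p in [(338,208),(250,208),(201,208),(270,208)]: print(p,ray(s,*p,.046),dep(s,*p))
for p in [(173,150),(568,147),(187,293),(545,291)]: print(p,dep(s,*p))
E
```

```text
rib [0.55680857 0.05372525 0.055     ] [0.55676191 0.05372458 0.05485397] [0.56609707 0.05405202 0.05440342] [0.54667416 0.05336763 0.05581725]
knob [ 0.51587103 -0.10104145  0.084     ] [ 0.51654931 -0.1000839   0.08515684]
(338, 208) [0.55446831 0.03908177 0.046     ] [0.55289689 0.03873929 0.04104527]
(250, 208) [0.55211275 0.10331945 0.046     ] [0.55164506 0.10362627 0.04457224]
(201, 208) [0.55080167 0.13907358 0.046     ] [0.55010697 0.13985082 0.04391613]
(270, 208) [0.552648   0.08872293 0.046     ] [0.55275633 0.08867285 0.04633312]
(173, 150) [0.59489616 0.14829411 0.06246484]
(568, 147) [ 6.00173339e-01 -1.52967417e-01 -1.40991750e-04]
(187, 293) [0.5646108  0.09678116 0.17719314]
(545, 291) [ 0.51438658 -0.09725694  0.08423443]
```

```bash
python3 -m crank '[0.35,3,2,-40,0, 0.35,3,2,-70,0, 0.35,3,2,-77,0, 0.0,3,2,-77,0,0.0,3,2,-77,0,0.0,3,2,-77,0,0.0,3,2,-77,0]' 20; python3 - <<'E'
from h import *
s=snap('wrist','w2.png')
st=manip.sense();print(st['tcp_pos'],st['finger_gap'],st['force'])
E
```

```text
t: 3.2
tcp_pos: [0.5566, 0.0546, 0.0779]
tool_rot: [0.707, 0.013, -0.707, 0.013]
force: [-1.6, -1.8, 2.6]
finger_gap: 0.102
[0.55659241 0.05462403 0.07783204] 0.10243925986649918 [-1.08359063 -0.9925485   2.755415  ]
```

View pics/w2.png

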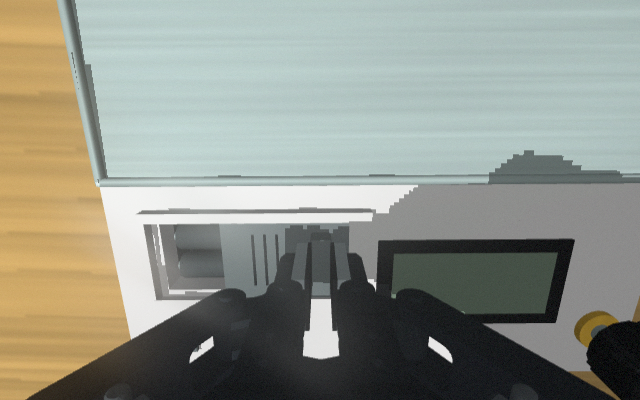

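```bash
python3 -m crank '[0,-0.3,8,0,0, 0,-0.6,16,0,0, 0,-0.9,24,0,0,0,-1,27,0,0,0,-1,27,0,0]'; python3 -m crank '[0,0,1,0,0,0,-0.1,2,0,0]';python3 -m crank '[0,0,1,0,0,0,0,1,0,0]'
```

```text
t: 3.88
tcp_pos: [0.5553, 0.083, 0.0777]
tool_rot: [0.707, 0.013, -0.707, 0.013]
force: [-1.5, 0.9, 5.7]
finger_gap: 0.103
t: 4.12
tcp_pos: [0.5553, 0.0845, 0.0778]
tool_rot: [0.707, 0.013, -0.707, 0.013]
force: [-1.5, -2.4, 6.2]
finger_gap: 0.106
t: 4.38
tcp_pos: [0.5552, 0.0856, 0.0778]
tool_rot: [0.707, 0.013, -0.707, 0.013]
force: [-1.7, -1.0, 4.9]
finger_gap: 0.101
```

```bash
python3 -m crank '[0,0,1,0,0,0,0,1,0,0]';python3 -m crank '[0,0,1,0,0,0,0,1,0,0]';python3 - <<'E'
from h import *
s=snap('wrist','w3.png')
E
```

```text
t: 4.62
tcp_pos: [0.5552, 0.0865, 0.0778]
tool_rot: [0.707, 0.013, -0.707, 0.013]
force: [-2.1, -1.9, 6.6]
finger_gap: 0.106
t: 4.88
tcp_pos: [0.5552, 0.0875, 0.0778]
tool_rot: [0.707, 0.013, -0.707, 0.013]
force: [-2.2, -1.8, 6.9]
finger_gap: 0.107
```

View pics/w3.png

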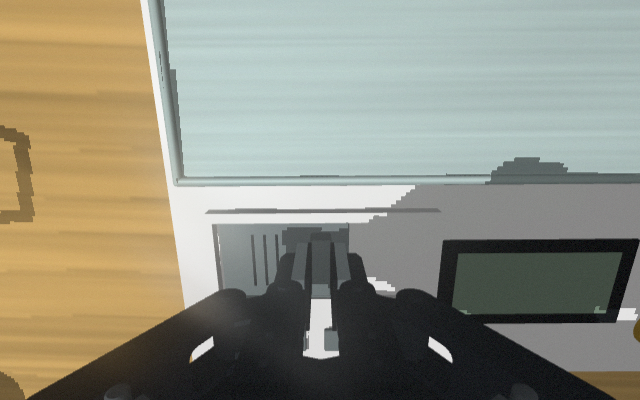

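```bash
for i in 1 2; do python3 -m crank '[0,0,0.7,0,0,0,0,0.7,0,0]'; done; python3 - <<'E'
from h import *
s=snap('wrist','w4.png');im=s['img'][190:320,180:380,::-1];cv2.imwrite('pics/w4c.png',cv2.resize(im,None,fx=4,fy=4,interpolation=cv2.INTER_CUBIC))
E
```

```text
t: 5.18
tcp_pos: [0.5551, 0.0882, 0.0778]
tool_rot: [0.707, 0.013, -0.707, 0.013]
force: [-1.4, -1.9, 6.3]
finger_gap: 0.105
t: 5.42
tcp_pos: [0.5551, 0.0889, 0.0777]
tool_rot: [0.707, 0.013, -0.707, 0.013]
force: [-1.3, -0.6, 6.9]
finger_gap: 0.103
```

View pics/w4c.png

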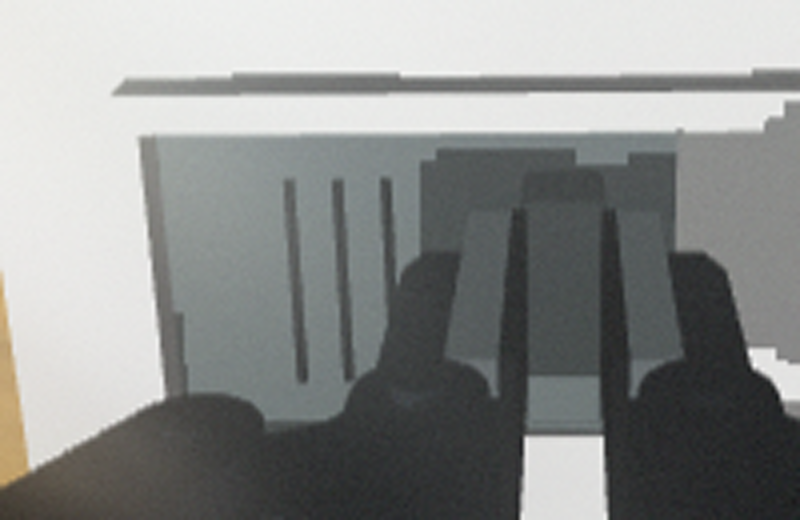

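```bash
for i in 1 2; do python3 -m crank '[0,0,0.7,0,0,0,0,0.7,0,0]'; done; python3 - <<'E'
from h import *
s=snap('wrist','w5.png');im=s['img'][190:320,180:380,::-1];cv2.imwrite('pics/w5c.png',cv2.resize(im,None,fx=4,fy=4,interpolation=cv2.INTER_CUBIC))
E
```

```text
t: 5.72
tcp_pos: [0.5551, 0.0892, 0.0778]
tool_rot: [0.707, 0.013, -0.707, 0.014]
force: [-2.4, -3.5, 7.4]
finger_gap: 0.105
t: 5.98
tcp_pos: [0.5551, 0.0893, 0.0778]
tool_rot: [0.707, 0.013, -0.707, 0.014]
force: [-2.2, -5.3, 6.6]
finger_gap: 0.1
```

View pics/w5c.png

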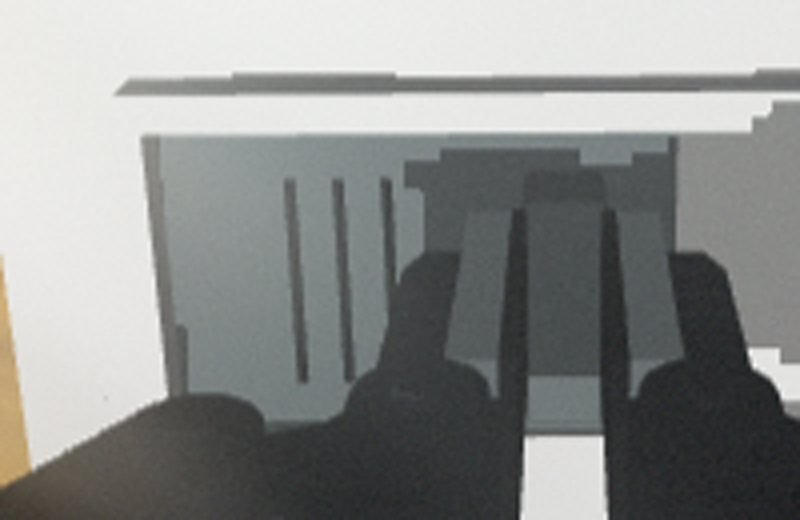

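```bash
python3 -m crank '[0.35,0,-0.5,0,0, 0.35,0,-0.5,0,0, 0.35,0,-0.5,40,0, 0.6,0,-0.5,80,0.15, 0.6,-20,-60,80,0.33,0.6,-30,-120,80,0.5,0.6,-39,-180,80,0.7,0.6,-39,-192,80,0.88,0.6,-39,-192,80,1.06,0.6,-39,-192,80,1.25]'; python3 -m crank '[0.6,0,0,0,0.18,0.6,0,0,0,0.36,0.6,0,0,0,0.54,0.6,0,0,0,0.72,0.6,0,0,0,0.9,0.6,0,0,0,1.08,0.6,0,0,0,1.26,0.6,0,0,0,1.44,0.6,0,0,0,1.6,0.6,0,0,0,1.75]';  python3 - <<'E'
from h import *
d=snap('side','s2.png');s=snap('wrist','w6.png');snap('top','t2.png')
im=d['img'][165:265,245:395,::-1]; cv2.imwrite('pics/s2c.png',cv2.resize(im,None,fx=5,fy=5,interpolation=cv2.INTER_CUBIC))
st=manip.sense();print(st['q'],st['tcp_pos'],st['finger_gap'],st['force'])
E
```

```text
t: 7.28
tcp_pos: [0.5161, -0.1027, 0.1567]
tool_rot: [0.572, 0.416, -0.572, 0.415]
force: [0.3, 0.6, 1.4]
finger_gap: 0.602
t: 8.52
tcp_pos: [0.5162, -0.1019, 0.1567]
tool_rot: [0.048, 0.705, -0.048, 0.705]
force: [0.5, -0.6, 0.1]
finger_gap: 0.604
[-4.07961994e-01  5.42475864e-01  1.77267256e+00  4.46140771e-04
  8.26686181e-01 -1.83608677e+00] [ 0.51616338 -0.10206992  0.15678412] 0.6010500317507055 [ 1.08522742  0.4843894  -0.56214772]
```

View pics/s2.png

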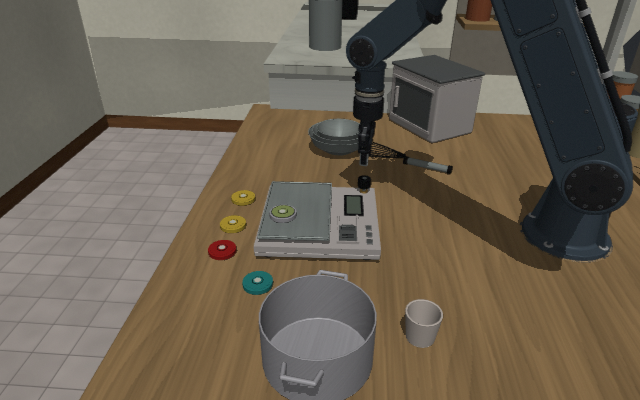

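View pics/s2c.png

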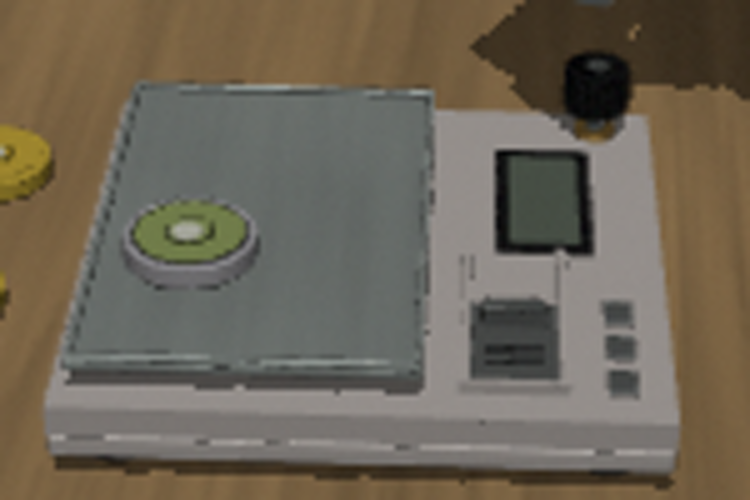

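View pics/w6.png

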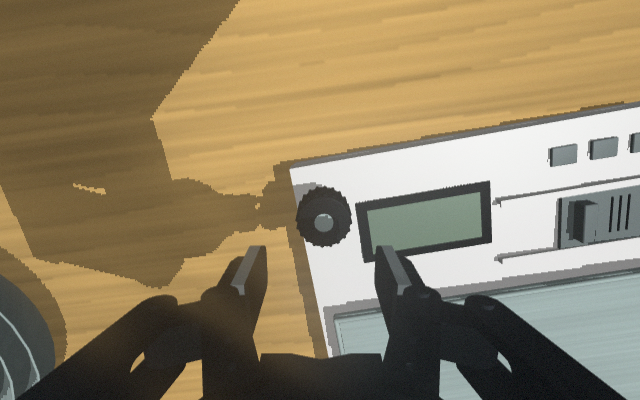

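View pics/t2.png

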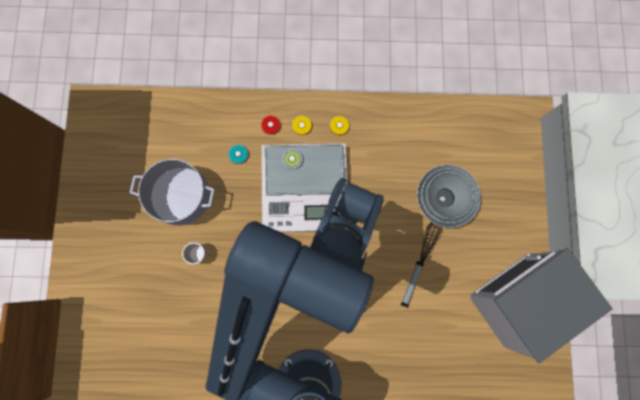

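```bash
python3 - <<'E'
from h import *
s=snap('wrist'); h=cv2.cvtColor(s['img'],cv2.COLOR_RGB2GRAY)
v,u=np.mgrid[0:400,0:640]; r=s['range_z']
P=np.stack([(u-s['cx'])/s['fx']*r,(v-s['cy'])/s['fy']*r,r],-1)@att(s).T+np.array(s['origin'])
m=(P[...,2]>.076)&(P[...,2]<.095)&(u>285)&(u<355)&(v>180)&(v<255)
Q=P[m]; print(m.sum(),np.median(Q[:,2]),Q.mean(0),cv2.minEnclosingCircle((Q[:,:2]*1000).astype(np.float32)))
d=snap('side'); g=cv2.cvtColor(d['img'],cv2.COLOR_RGB2GRAY)[172:196,350:380]
c,(a,b,w,hh)=None,cv2.boundingRect((g<45).astype(np.uint8)); print(350+a,172+b,w,hh, ray(d,350+a+w/2,172+b+5,.085))
E
```

```text
2305 0.08271183976694904 [ 0.51458494 -0.09957464  0.08249542] ((516.2412719726562, -99.49938201904297), 18.28669548034668)
350 175 22 21 [ 0.52240844 -0.08484989  0.085     ]
```

```bash
python3 -m crank '[0.6,-1,2,-40,0, 0.6,-1,2,-70,0, 0.6,-1,2,-83,0,0.6,-1,2,-83,0, 0.3,-1,2,-83,0,0.3,-1,2,-83,0,0.3,-1,2,-83,0,0.3,-1,2,-83,0]' 20;  python3 - <<'E'
from h import *
s=snap('wrist','w7.png')
st=manip.sense();print(st['q'],st['tcp_pos'],st['finger_gap'],st['force'],st['ft_torque'],R.from_quat(st['tool_rot']).as_matrix()[:,1])
E
```

```text
t: 9.78
tcp_pos: [0.5156, -0.1005, 0.0746]
tool_rot: [0.05, 0.705, -0.05, 0.706]
force: [0.5, 0.9, 1.4]
finger_gap: 0.386
[-4.05517949e-01  6.86049327e-01  1.82037093e+00  4.86294576e-04
  6.33717600e-01 -1.83571095e+00] [ 0.51561851 -0.10047964  0.07446417] 0.3858576092352048 [1.35808678 2.34289312 1.43594444] [ 0.42647655 -0.24744693  0.05293983] [ 1.40528376e-01  9.90076646e-01 -1.02429339e-04]
```

View pics/w7.png

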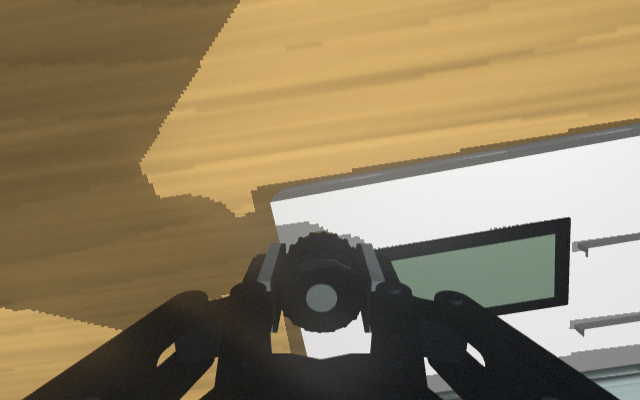

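```bash
python3 -m crank '[0.3,0,0,0,0,0.3,0,0,0,0,0.3,0,0,-1,0,0.3,0,0,-2,0,0.3,0,0,-2,0]' 60; python3 -m crank '[0.3,0,0,-1,0,0.3,0,0,-1,0]';python3 -m crank '[0.3,0,0,-1,0,0.3,0,0,-1,0]'
```

```text
t: 10.45
tcp_pos: [0.5157, -0.1006, 0.0737]
tool_rot: [0.05, 0.705, -0.05, 0.706]
force: [-0.2, 2.2, 15.1]
finger_gap: 0.379
t: 10.7
tcp_pos: [0.5158, -0.1006, 0.0736]
tool_rot: [0.05, 0.704, -0.05, 0.706]
force: [-1.9, 3.3, 21.1]
finger_gap: 0.383
t: 10.95
tcp_pos: [0.516, -0.1006, 0.0734]
tool_rot: [0.049, 0.704, -0.05, 0.706]
force: [-1.9, 3.9, 27.8]
finger_gap: 0.383
```

```bash
python3 -m crank '[0.3,0,0,2.5,0,0.3,0,0,2.5,0,0.3,0,0,2.5,0,0.3,0,0,2.5,0]'; cat > look.py <<'E'
from h import *
import sys
t=sys.argv[1]
d=snap('side',t+'_s.png');w=snap('wrist',t+'_w.png');p=snap('top')
a=cv2.resize(d['img'][180:265,245:385,::-1],None,fx=5,fy=5,interpolation=cv2.INTER_CUBIC)
cv2.imwrite('pics/%s_sc.png'%t,a)
b=cv2.resize(p['img'][145:175,275:310,::-1],None,fx=10,fy=10,interpolation=cv2.INTER_CUBIC)
cv2.imwrite('pics/%s_tc.png'%t,b)
yaw=np.radians(2.1)
for n,s,win in(('side',d,(262,300,200,225)),('top',p,(278,306,147,172))):
    u0,u1,v0,v1=win; im=s['img'][v0:v1,u0:u1].astype(float); hsv=cv2.cvtColor(s['img'][v0:v1,u0:u1],cv2.COLOR_RGB2HSV)
    g=((hsv[...,0]>25)&(hsv[...,0]<55)&(hsv[...,1]>70)).astype(np.uint8)
    pts=cv2.findNonZero(g); hull=cv2.convexHull(pts); mk=np.zeros_like(g); cv2.fillConvexPoly(mk,hull,1)
    M=cv2.moments(mk,True); c=np.array([M['m10'],M['m01']])/M['m00']
    wgt=np.clip(im[...,2]-125,0,None)*mk   # blue channel: bubble pale
    vv,uu=np.mgrid[0:v1-v0,0:u1-u0]; b=np.array([(wgt*uu).sum(),(wgt*vv).sum()])/max(wgt.sum(),1e-6)
    e=(ray(s,*(b+[u0,v0]),.074)-ray(s,*(c+[u0,v0]),.074))[:2]*1000
    e=np.array([[np.cos(yaw),np.sin(yaw)],[-np.sin(yaw),np.cos(yaw)]])@e
    print(n,'disc',c+[u0,v0],'bub',b+[u0,v0],'bubble off scale-frame mm',e.round(1),'w',wgt.sum().round(),'disc area',mk.sum(), 'xy',ray(s,*(c+[u0,v0]),.074)[:2].round(4))
st=manip.sense();print(st['t'],st['q'][5].round(3),st['tcp_pos'].round(4),st['finger_gap'].round(3),st['force'].round(1),st['ft_torque'].round(2))
E
python3 look.py a
```

```text
t: 11.45
tcp_pos: [0.5156, -0.1006, 0.0738]
tool_rot: [0.05, 0.705, -0.05, 0.706]
force: [0.3, 3.6, 13.4]
finger_gap: 0.384
side disc [282.48858447 210.59817352] bub [280.36895674 210.92620865] bubble off scale-frame mm [4.9 1.7] w 393.0 disc area 219 xy [0.7101 0.0659]
top disc [292.  158.5] bub [290.34056886 156.58008982] bubble off scale-frame mm [6.5 5.3] w 1336.0 disc area 196 xy [0.7121 0.0638]Traceback (most recent call last):
  File "look.py", line 20, in <module>
    st=manip.sense();print(st['t'],st['q'][5].round(3),st['tcp_pos'].round(4),st['finger_gap'].round(3),st['force'].round(1),st['ft_torque'].round(2))
                                                                              ^^^^^^^^^^^^^^^^^^^^^^
AttributeError: 'float' object has no attribute 'round'
```

View pics/a_sc.png

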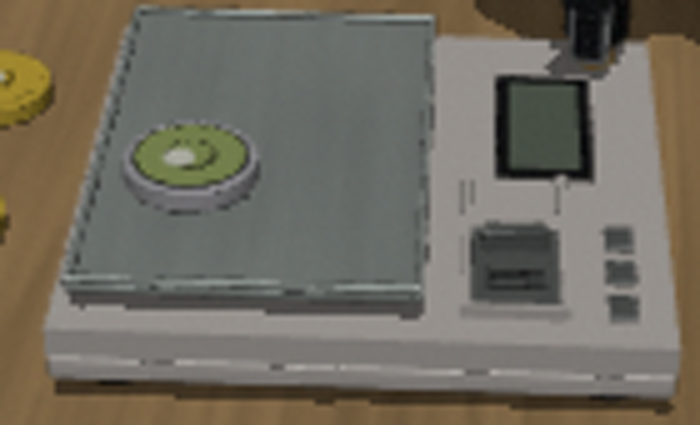

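View pics/a_tc.png

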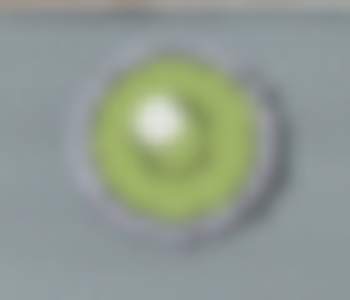

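```bash
sed -i "s/st\['finger_gap'\].round(3)/round(st['finger_gap'],3)/" look.py; python3 -m crank '[0.3,0,0,0.5,-0.15,0.3,0,0,0.5,-0.3,0.3,0,0,0.5,-0.45,0.3,0,0,0.5,-0.6,0.3,0,0,0.5,-0.6,0.3,0,0,0.5,-0.6,0.3,0,0,0.5,-0.6]'; python3 look.py b
```

```text
t: 12.48
tcp_pos: [0.5155, -0.1009, 0.0739]
tool_rot: [0.256, 0.659, -0.256, 0.66]
force: [0.0, 1.7, 10.0]
finger_gap: 0.384
side disc [282.47926267 210.73271889] bub [281.03655352 210.93733681] bubble off scale-frame mm [3.4 1.1] w 383.0 disc area 217 xy [0.71   0.0665]
top disc [292.01025641 158.46153846] bub [290.75931446 157.28017884] bubble off scale-frame mm [4. 4.] w 1342.0 disc area 195 xy [0.7123 0.0638]
12.625 -1.236 [ 0.5155 -0.1009  0.0739] 0.382 [-0.2  2.3 10.1] [ 0.28  0.01 -0.01]
```

View pics/b_tc.png

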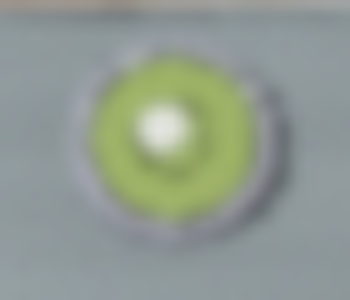

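```bash
python3 -m crank '[0.3,0,0,0,-0.15,0.3,0,0,0,-0.3,0.3,0,0,0,-0.45,0.3,0,0,0,-0.6,0.3,0,0,0,-0.75,0.3,0,0,0,-0.9,0.3,0,0,0,-0.9,0.3,0,0,0,-0.9,0.3,0,0,0,-0.9,0.3,0,0,0,-0.9]'; python3 look.py c
```

```text
t: 13.88
tcp_pos: [0.5147, -0.1009, 0.0738]
tool_rot: [-0.517, -0.482, 0.517, -0.482]
force: [-0.1, 1.1, 9.5]
finger_gap: 0.383
side disc [282.47058824 210.95475113] bub [282.3603352  210.32122905] bubble off scale-frame mm [ 0.6 -2.8] w 358.0 disc area 221 xy [0.7099 0.0675]
top disc [291.71727749 158.19895288] bub [291.71664168 158.14242879] bubble off scale-frame mm [0.2 0. ] w 1334.0 disc area 191 xy [0.7131 0.0648]
14.025 -0.336 [ 0.5147 -0.1008  0.0737] 0.378 [-1.9  1.3  9.3] [ 0.18  0.26 -0.09]
```

View pics/c_tc.png

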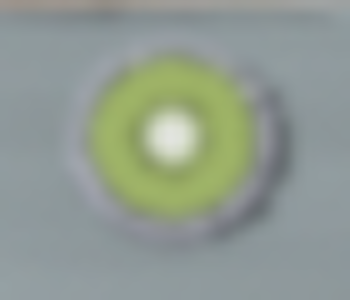

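View pics/c_w.png

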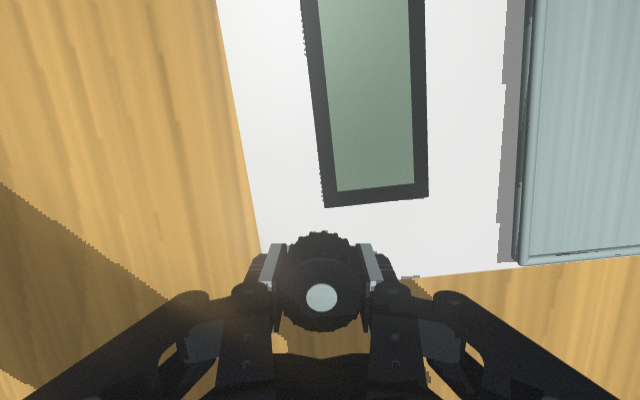

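```bash
python3 -m crank '[0.3,0,0,-0.1,0,0.3,0,0,-0.1,0,0.3,0,0,-0.1,0,0.3,0,0,-0.1,0,0.3,0,0,-0.1,0,0.3,0,0,-0.1,0]'; python3 look.py d
```

```text
t: 14.78
tcp_pos: [0.5147, -0.1008, 0.0737]
tool_rot: [-0.517, -0.482, 0.517, -0.482]
force: [-0.3, 0.8, 11.1]
finger_gap: 0.38
side disc [282.46976744 210.78604651] bub [282.38440111 210.32869081] bubble off scale-frame mm [ 0.4 -2. ] w 359.0 disc area 215 xy [0.71   0.0667]
top disc [291.71727749 158.19895288] bub [291.71460674 158.14307116] bubble off scale-frame mm [0.2 0. ] w 1335.0 disc area 191 xy [0.7131 0.0648]
14.925 -0.336 [ 0.5147 -0.1008  0.0737] 0.384 [-1.4  0.7 11.2] [ 0.25  0.36 -0.09]
```

View pics/d_sc.png

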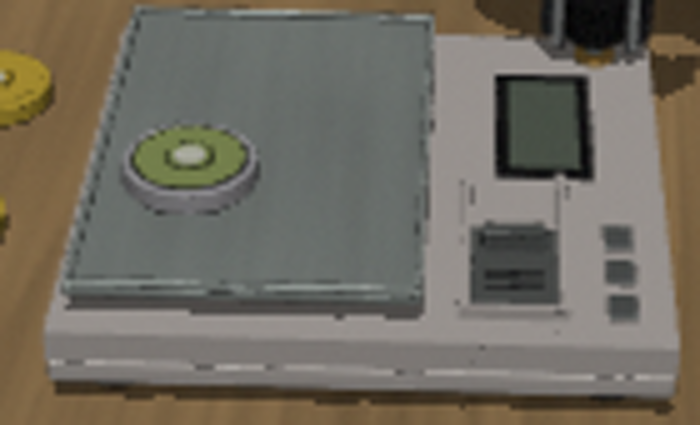

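```bash
python3 -c "
from station import workorder
print(workorder.sign_off())"
```

```text
the job is handed in; nothing more can be done
None
```

The battery cover is shut, and I handed the job in at about 15 s of the 72 s. The arm was still gripping the knob and pressing down, with the bubble in the ring.

- **Cover:** I pinched the rib and slid it about 35 mm to the scale's left until it stalled at the stop. The force there rose from about 2 to 5 N, and the side view shows the cover shut. It stalled about 4 mm beyond where I had worked out the shut position to be. I relied on the stall and the picture.
- **Foot:** I gripped the knob once at 60 N and turned it 1.5 rad clockwise under pressure, so no fresh grip was needed. My first press overshot to about 28 N, so I backed off to 10–13 N before turning. The last reading was about 11 N down.
- **Bubble:** It moved from about 8 mm off towards the back left to 0.2 mm from the middle by the top camera. The side camera's cruder estimate was about 2 mm off, but its picture also shows the bubble inside the ring.
- **Left alone:** Neither the scale nor the spirit level moved visibly: the level's measured position held within about 1–2 mm. I did not measure the bowls, pot, cup and whisk again at the end. The arm kept well clear of them throughout.

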